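# Sort two hot-air nozzles into the tool chest drawer

## Robot

A 6-joint arm with a two-finger parallel gripper is mounted at the origin on the work surface. World frame = base frame: x ahead of the robot, y to its left, z up, the work surface at z = 0. Lengths are in m, angles in rad, forces in N, time in s.
With the tool pointing down it reaches from about 0.375 to 0.9 m from the base axis. Payload 3.1 kg.
Tool frame: the origin (TCP) lies between the finger pads; the fingertips stand 8 mm ahead of it and the grasp point (between the pads) lies 11 mm behind it; z points along the fingers, y is the line along which they close (so a half turn about z gives the same grasp; the last joint's range is limited). The gripper opens to 87 mm and grips with 3 to 60 N. Pads are 19 mm wide; open, the fingers measure 117 mm over their backs; the gripper's body (75 mm by 190 mm) begins 51 mm behind the grasp point.
Start: joints at [1.141, 0.527, 1.433, -0, 1.181, -0.178], TCP at [0.156, 0.605, 0.208] pointing down, gripper open.
Joint ranges: [-3.08, 3.08], [-0.75, 2.2], [0.22, 2.44], [-1.43, 4.57], [0, 2.65], [-2.85, 2.85]. Speed limits (rad/s): [2.79, 2.79, 3.14, 3.14, 3.14, 3.14].

## Interface

Orientations are given as a unit quaternion [x, y, z, w].
In Python, from rig import robot gives the robot as it stands.
- The arm moves only by the tool move_arm, never from a script. Its argument "motion" is text: rows parted by semicolons, each of 5 numbers parted by spaces: the opening, from -1 (shut) to 1 (fully open), then the shift along the tool's x, y, z normalised to -1 to 1, where 1 is 0.2 m, then the turn about the tool's z normalised to -1 to 1, where 1 is pi rad. A call has 1 to 12 rows; each row is the pose to reach, as a shift and turn from the pose commanded when the call began, along the tool's axes at that moment, turning the shorter way round; what a row does not reach only later rows make up. A row lasts 1/12 s, in which the tool goes at most 41.7 mm and 7.16 degrees, less where a joint would pass 70% of its speed; a pose out of reach is approached as far as the arm can. A call with a number of a shift or a turn outside -1 to 1 is refused whole. A call with a gripper value outside its range is refused whole. The fingers move at their own pace and stop on an object; "newtons" is the grip in N (left out, the last holds). Time passes only in rows, so rows that repeat a pose let the fingers close. It gives the time, the measured TCP pose, the force, the opening and the grip force at its end, in the units of the state.
- robot.get_obs(): the state, without advancing time (a new reading comes with each control period).
- robot.camera(name): name is "scene" or "top"; returns (picture, depth): 384x512x3 uint8, red, green, blue; 384x512 float32, m along the optical axis (not along the pixel's ray), 0 where there is no reading.
- robot.camera_model(name): a dict with "mtx" (3x3 intrinsics, pixels), "D" ([k1, k2, p1, p2, k3] as OpenCV has them; the pictures are not rectified), "position" and "attitude" of the camera in the world. Camera axes: x right, y down, z forward; pixel columns grow to the right and rows downward; lengths in m; the calibration is good to about 2 mm. A picture is of the moment at which its call begins. camera_model takes no time and is no camera call.
- robot.hand_in(): hands the job in; it is judged then, once.
The state is a dict: "time": time; "q": joint angles; "joint_velocities": joint speeds; "joint_torque": joint torques, N m; "position": TCP position; "tool_rot": TCP orientation; "ft_force": force on the tool from outside, world axes, zero at the start; "moment": the same for the moment, N m; "grip_width": finger opening in m; "grip_force": force on a finger pad.
Only numpy, scipy, OpenCV 4.12 (cv2) and the standard library are available. Lean on these libraries where they do the work, as an engineer would, in place of code of your own. Each camera call takes 0.05 s, during which the arm holds its last target. There are 200 camera calls.

## Task

Pull the drawer of the red tool chest all the way open and put away the two steel nozzles lying on the bench: each goes in the drawer compartment that already holds a nozzle of the same shape, set down flat on the floor of the compartment, not dropped. Leave the drawer open, and leave the nozzles already in it in their compartments and the other things on the bench where they are.

Things in the scene. Friction and masses are not known exactly. Their poses are not given: they have to be found in the camera images.
- drawer (a joint): Travel of the drawer of the red bench tool chest along its slide, m: 0 shut, 0.18 fully open; found a few cm ajar; it opens along -x of the chest, towards the robot, and stays where it is left. The chest is fixed to the bench, 390 wide, 220 deep, 125 mm high; boxes stand on the back half of its top (up to 160 mm above the bench).
- handle (a point): Middle of the drawer's handle, a level steel bar 10 mm thick and 120 mm long, 45 mm out from the drawer's front, 95 mm above the bench (30 mm below the chest's top). Moves with the drawer; x points into the chest (the drawer opens along -x), y along the bar, z up.
- bay_left (a point): Left (+y) compartment of the drawer: 175 mm wide, 160 mm front to back, walls 34 mm high (drawer front: to 115 mm above the bench). This point: middle of its floor, 56 mm above the bench; moves with the drawer; x to the chest's back, y left, z up. One nozzle lies along its outer side wall; beside the 6 mm middle wall is a free strip 90 mm wide or more.
- bay_right (a point): Right (-y) compartment of the drawer: 175 mm wide, 160 mm front to back, walls 34 mm high (drawer front: to 115 mm above the bench). This point: middle of its floor, 56 mm above the bench; moves with the drawer; x to the chest's back, y left, z up. One nozzle lies along its outer side wall; beside the 6 mm middle wall is a free strip 90 mm wide or more.
- slot_nozzle: Plain steel hot-air nozzle with a wide flat mouth, 95 mm long, 0.25 kg, lying flat: square clamp block 50 x 38 x 38 mm (x -47 to +2 mm; grip it across its width at x -20, 20 mm up), then a flattening spout to a mouth 66 mm wide and 14 mm thick at its +x end. Origin: middle of underside; x towards the mouth, z up. Starts on the bench.
- round_nozzle: Plain steel hot-air nozzle with a round spout, 95 mm long, 0.25 kg, lying flat: square clamp block 50 x 38 x 38 mm (x -47 to +2 mm; grip it across its width at x -20, 20 mm up), then a round tapering spout, 34 to 19 mm in diameter, at its +x end. Origin: middle of underside; x towards the spout, z up. Starts on the bench.
- slot_twin: Plain steel hot-air nozzle with a wide flat mouth, 95 mm long, 0.25 kg, lying flat: square clamp block 50 x 38 x 38 mm (x -47 to +2 mm; grip it across its width at x -20, 20 mm up), then a flattening spout to a mouth 66 mm wide and 14 mm thick at its +x end. Origin: middle of underside; x towards the mouth, z up. Starts in the drawer, in one of the compartments, mouth to the front.
- round_twin: Plain steel hot-air nozzle with a round spout, 95 mm long, 0.25 kg, lying flat: square clamp block 50 x 38 x 38 mm (x -47 to +2 mm; grip it across its width at x -20, 20 mm up), then a round tapering spout, 34 to 19 mm in diameter, at its +x end. Origin: middle of underside; x towards the spout, z up. Starts in the drawer, in the other compartment, spout to the front.
- screwdriver: Bystander: screwdriver with a black handle, 170 mm, lying between the nozzles. x along it.
- wrench: Bystander: steel wrench, 160 mm, lying on the bench. x along it.
- tin: Bystander: can of 60 mm diameter, 70 mm high, upright. Origin under its centre.
- spray: Bystander: can of 56 mm diameter, 170 mm high, upright. Origin under its centre.
- gun_body: Bystander: green hot-air gun body, 190 mm long, 67 mm high, lying along its x. Origin under it.
- mug: Bystander: white mug, 76 mm diameter, 90 mm high.
- tape: Bystander: roll of tape, 100 mm diameter, 25 mm high, lying flat.
Mind the look-alikes: they are no part of the job. What is shaped like the slot_nozzle but orange is not meant. Leave any purple look-alike of the round_nozzle alone.

How it is judged:
By the outcome, as a careful person would: the job done as asked, in the order asked, and still so for the second after the job is handed in, with the robot touching nothing.
It also fails if it takes over 72 s, if anything falls off the work surface, if the arm or the gripper's body presses on something with over 40 N, if the wrist force passes 120 N, or if a joint passes its speed limit or range.

## Working session

There is one attempt and no reset: what is moved stays moved. The work goes in short steps, Python scripts to look and compute and a tool call to move; the robot and the scene stay as the last step left them, time stands still between calls to the robot, and variables do not carry over. Pictures are saved under pics/ and viewed, at most 11 in all, crops included, and the job is handed in when it is done.

Besides the shell and the picture viewer there is one more tool, called after "Emit:" by a JSON object that holds its "method" and its "body". move_arm: Moves the arm, as the interface text tells. Its arguments: {"type":"object","properties":{"motion":{"type":"string"},"newtons":{"type":"number"}},"required":["motion"]}

```bash
mkdir -p pics; cat > h.py <<'E'
import numpy as np, cv2
from rig import robot
from scipy.spatial.transform import Rotation as R
def snap(n):
    p,d=robot.camera(n); np.savez(f'{n}.npz',p=p,d=d); return p,d
def load(n):
    z=np.load(f'{n}.npz'); return z['p'],z['d']
def att(m):
    a=np.array(m['attitude'],float); return a if a.shape==(3,3) else R.from_quat(a).as_matrix()
def pt(n,u,v,d=None,z=None):
    m=robot.camera_model(n)
    r=cv2.undistortPoints(np.array([[[u,v]]],float),np.array(m['mtx'],float),np.array(m['D'],float))[0,0]
    ray=att(m)@np.array([r[0],r[1],1]); o=np.array(m['position'])
    if z is not None: return o+ray*(z-o[2])/ray[2]
    return o+ray*(d if d is not None else 0)
E
python3 - <<'E'
from h import *
for n in('scene','top'):
    p,d=snap(n); cv2.imwrite(f'pics/{n}0.png',cv2.resize(p[:,:,::-1],(800,600),interpolation=2)); m=robot.camera_model(n);print(n,m)
print(robot.get_obs())
E
```

```text
scene {'mtx': array([[496.4541891 ,   0.        , 261.27674091],
       [  0.        , 496.4541891 , 192.76500537],
       [  0.        ,   0.        ,   1.        ]]), 'D': array([0.01540968, 0.        , 0.        , 0.        , 0.        ]), 'position': array([ 1.67094576, -0.51981161,  1.53872599]), 'attitude': array([ 0.78771792,  0.51421359, -0.18508631, -0.28430251])}
top {'mtx': array([[470.67694096,   0.        , 254.00068588],
       [  0.        , 470.67694096, 194.38042313],
       [  0.        ,   0.        ,   1.        ]]), 'D': array([-0.07011691,  0.        ,  0.        ,  0.        ,  0.        ]), 'position': array([ 0.27083519, -0.02117434,  1.6115374 ]), 'attitude': array([ 0.71397268, -0.6939159 ,  0.0703423 , -0.06144662])}
{'time': 0.1, 'q': array([ 1.14053766e+00,  5.28416868e-01,  1.43375891e+00,  1.07471031e-06,
        1.18138680e+00, -1.78515700e-01]), 'joint_velocities': array([ 0.00047082, -0.00182952, -0.0025814 ,  0.00107587,  0.00098365,
        0.00049849]), 'joint_torque': array([-4.92461368e-04, -4.40986741e+01, -1.77149498e+01,  6.34454540e-02,
        5.34638681e-02, -4.93855418e-05]), 'position': array([0.15537603, 0.60467867, 0.20684753]), 'tool_rot': array([ 1.25539513e-01,  9.92088131e-01, -9.39537188e-04, -2.95676290e-04]), 'ft_force': array([ 0.30438351,  0.47948893, -0.93773853]), 'moment': array([ 0.00016183, -0.0499417 ,  0.02287024]), 'grip_force': 0.0, 'grip_width': 0.08702759239012556}
```

View pics/scene0.png

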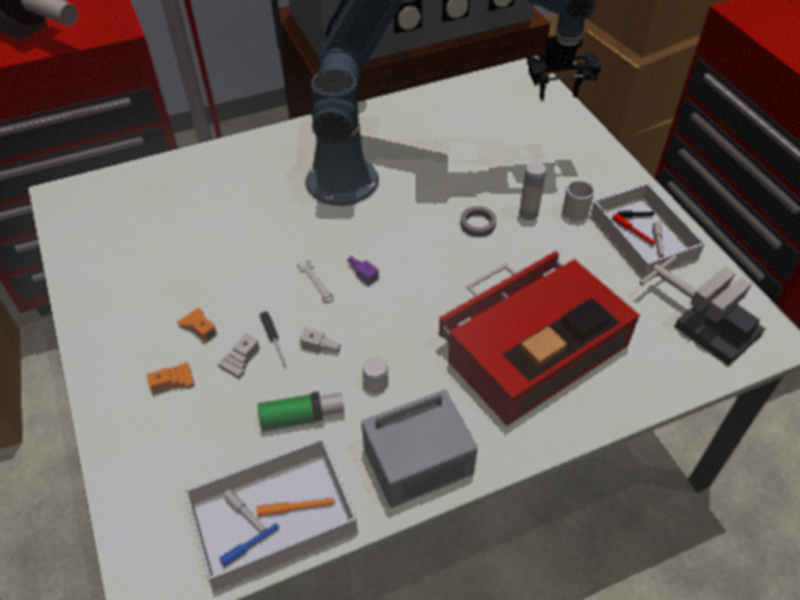

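View pics/top0.png

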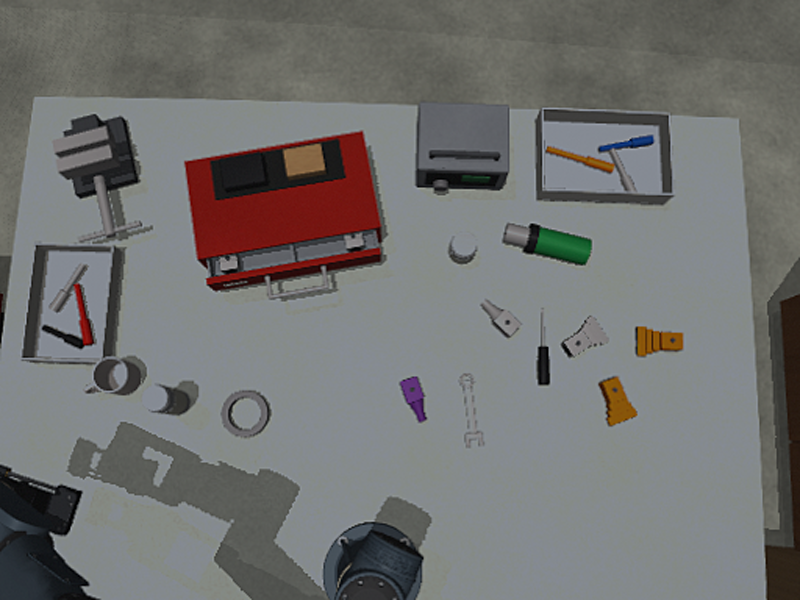

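```bash
cat >> h.py <<'E'
def crop(n,u0,v0,w,h,s,name,step=10):
    p,d=load(n); c=cv2.resize(p[v0:v0+h,u0:u0+w,::-1],None,fx=s,fy=s,interpolation=cv2.INTER_CUBIC)
    c=cv2.convertScaleAbs(c,alpha=1.5)
    for u in range(-(-u0//step)*step,u0+w,step):
        x=int((u-u0+.5)*s); cv2.line(c,(x,0),(x,6),(0,0,255),1); cv2.putText(c,str(u),(x-9,17),0,.35,(0,0,255))
    for v in range(-(-v0//step)*step,v0+h,step):
        y=int((v-v0+.5)*s); cv2.line(c,(0,y),(6,y),(0,0,255),1); cv2.putText(c,str(v),(8,y+4),0,.35,(0,0,255))
    cv2.imwrite(f'pics/{name}.png',c)
E
python3 - <<'E'
from h import *
crop('top',300,185,95,65,8,'noz')
crop('top',118,80,135,115,5,'drw')
E
```

```text
(no output)
```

View pics/noz.png

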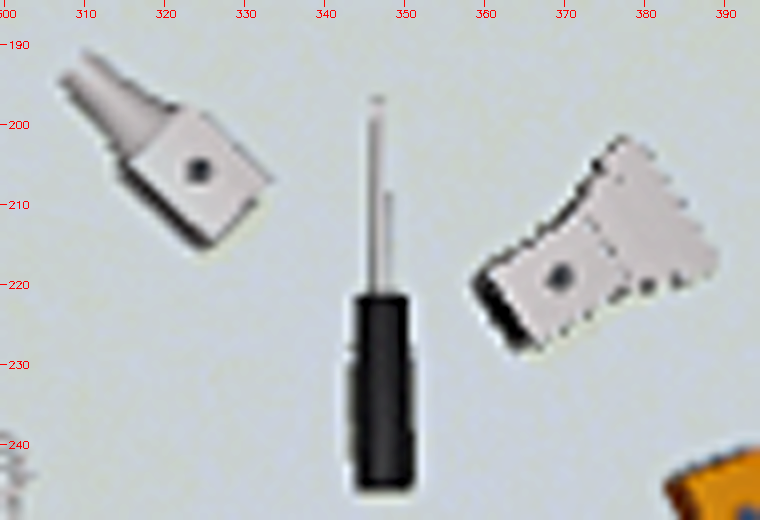

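View pics/drw.png

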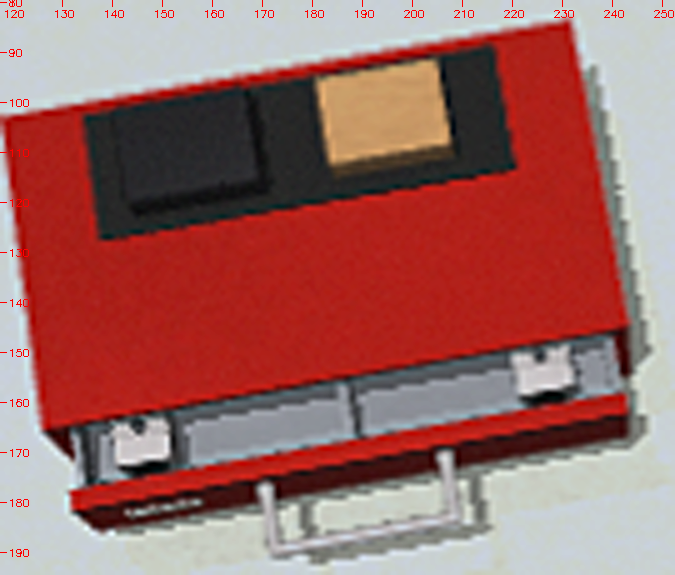

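```bash
python3 - <<'E'
from h import *
np.set_printoptions(precision=4,suppress=True)
print('R', R.from_quat(robot.get_obs()['tool_rot']).as_matrix())
def P(l,z): 
    a=np.array([pt('top',u,v,z=z)[:2] for u,v in l]); return a
def yaw(v): return np.degrees(np.arctan2(v[1],v[0]))
r=P([(325,198.5),(333.3,207),(325,215.3),(315.2,204.5)],.038); print('round blk',r, r.mean(0)); 
print('dot',P([(324.3,206)],.038)); t=P([(308.7,192.7)],.017)[0]; print('tip',t,'yaw',yaw(t-r.mean(0)),yaw(r[0]-r[1]),yaw(r[3]-r[2]))
s=P([(360,218.5),(372.5,211.5),(378.2,219.5),(366.5,227.5)],.038); print('slot',s,s.mean(0))
print('dot',P([(369.2,219)],.038)); m=P([(377.5,202),(388.5,217.5)],.012); print('mouth',m,'yaw',yaw(m.mean(0)-s.mean(0)),yaw(s[1]-s[0]),yaw(s[2]-s[3]))
c=P([(118.5,103),(231,83.5),(243,145),(126,165)],.125); print('chest',c,[np.linalg.norm(c[i]-c[i-1]) for i in range(4)])
print(yaw(c[0]-c[3]),yaw(c[1]-c[2]),yaw(c[0]-c[1])-90,yaw(c[3]-c[2])-90)
h=P([(173,190),(208,183.5)],.095); print('handle',h,h.mean(0),np.linalg.norm(h[0]-h[1]),yaw(h[0]-h[1])-90)
f=P([(132,178),(243,159)],.115); print('front top',f)
th=np.radians(yaw(c[3]-c[2])-90); ex=np.array([np.cos(th),np.sin(th)]); fm=(c[2]+c[3])/2
print('handle to chest front',(h.mean(0)-fm)@ex,'front',(f.mean(0)-fm)@ex)
# plane check
_,d=load('top')
for u,v in [(160,140),(200,140),(324,206),(369,219),(340,215)]: print(pt('top',u,v,d=d[v,u]))
E
```

```text
R [[-0.9685  0.2491 -0.0008]
 [ 0.2491  0.9685 -0.0018]
 [ 0.0004 -0.0019 -1.    ]]
round blk [[ 0.5612 -0.2794]
 [ 0.5327 -0.3078]
 [ 0.5034 -0.2794]
 [ 0.5395 -0.2459]] [ 0.5342 -0.2781]
dot [[ 0.5352 -0.277 ]]
tip [ 0.5838 -0.2262] yaw 46.29135676686888 44.8180440210992 42.81566522005366
slot [[ 0.4958 -0.3989]
 [ 0.521  -0.4423]
 [ 0.494  -0.4614]
 [ 0.4656 -0.4208]] [ 0.4941 -0.4309]
dot [[ 0.4949 -0.4305]]
mouth [[ 0.5591 -0.4675]
 [ 0.5057 -0.505 ]] yaw -55.367092333547056 -59.801949642618304 -55.06447779214129
chest [[0.8497 0.4262]
 [0.9303 0.0518]
 [0.7155 0.0044]
 [0.6367 0.3833]] [np.float64(0.21733678890392488), np.float64(0.38298751240729356), np.float64(0.21987768144378148), np.float64(0.3869802434920518)]
11.398676353807117 12.445449336310169 12.136273208838361 11.757876870431005
handle [[0.5642 0.2298]
 [0.5894 0.1159]] [0.5768 0.1729] 0.11668254714241136 12.484666715831793
front top [[0.5961 0.3629]
 [0.6708 0.0031]]
handle to chest front -0.10153537324693376 front -0.04398208857441998
[0.7239 0.2774 0.1269]
[0.7269 0.1457 0.1295]
[ 0.5351 -0.2759  0.0389]
[ 0.4943 -0.4288  0.0418]
[ 0.5123 -0.339  -0.005 ]
```

```bash
cat >> h.py <<'E'
def go(x,y,z,yaw=None):
    o=robot.get_obs(); M=R.from_quat(o['tool_rot']).as_matrix(); p=np.array(o['position'])
    s=M.T@(np.array([x,y,z])-p)/.2; cy=np.degrees(np.arctan2(M[1,1],M[0,1])); t=0
    if yaw is not None: t=-((yaw-cy+180)%360-180)/180
    print('shift',s.round(3),'turn',round(t,4),'rows',round(max(np.linalg.norm(s)*.2/.0417,abs(t)*180/7.16),1),'| at',p.round(4),'yaw',round(cy,1),'F',np.round(o['ft_force'],1),'w',round(o['grip_width'],4),'t',round(o['time'],2))
E
python3 -c "
from h import *
go(.577,.173,.24,12.1)"
```

```text
shift [-2.579 -1.566 -0.164] turn 0.3526 rows 14.5 | at [0.1554 0.6047 0.2068] yaw 75.6 F [ 0.3  0.5 -0.9] w 0.087 t 0.1
```

Emit:
{"method": "move_arm", "body": {"motion": "-0.17 0 0 -0.164 0;-0.17 -1 -0.6 -0.164 0;-0.17 -1 -0.6 -0.164 0;-0.17 -1 -0.6 -0.164 0;-0.17 -1 -0.6 -0.164 0;-0.17 -1 -0.6 -0.164 0;-0.17 -1 -0.6 -0.164 0", "newtons": 20}}

```text
time: 0.68
position: [0.3215, 0.4362, 0.2402]
tool_rot: [0.126, 0.992, -0.001, 0.0]
ft_force: [-0.6, -0.1, -0.6]
grip_width: 0.0481
grip_force: 0.0
```

Emit:
{"method": "move_arm", "body": {"motion": "-0.17 -1 -0.6 0 0;-0.17 -1 -0.6 0 0;-0.17 -1 -0.6 0 0;-0.17 -1 -0.6 0 0;-0.17 -1 -0.6 0 0;-0.17 -1 -0.6 0 0"}}

```text
time: 1.18
position: [0.486, 0.27, 0.2403]
tool_rot: [0.127, 0.992, -0.0, 0.001]
ft_force: [0.6, 0.3, 0.7]
grip_width: 0.036
grip_force: 0.0
```

Emit:
{"method": "move_arm", "body": {"motion": "-0.17 -0.579 -0.366 0 0.353;-0.17 -0.579 -0.366 0 0.353;-0.17 -0.579 -0.366 0 0.353;-0.17 -0.579 -0.366 0 0.353;-0.17 -0.579 -0.366 0 0.353;-0.17 -0.579 -0.366 0 0.353;-0.17 -0.579 -0.366 0 0.353;-0.17 -0.579 -0.366 0 0.353;-0.17 -0.579 -0.366 0 0.353;-0.17 -0.579 -0.366 0 0.353;-0.17 -0.579 -0.366 0 0.353"}}

```text
time: 2.1
position: [0.5768, 0.1734, 0.2401]
tool_rot: [0.628, 0.778, -0.0, -0.0]
ft_force: [-0.6, 0.8, 0.3]
grip_width: 0.0363
grip_force: 0.0
```

```bash
python3 -c "
from h import *
go(.577,.173,.085,12.1)"
```

```text
shift [-0.002  0.001  0.776] turn 0.0005 rows 3.7 | at [0.5768 0.1734 0.2401] yaw 12.2 F [-0.6  0.8  0.3] w 0.0363 t 2.1
```

Precise. Descend slowly, then close with a gentle grip.

Emit:
{"method": "move_arm", "body": {"motion": "-0.17 0 0 0.2 0;-0.17 0 0 0.4 0;-0.17 0 0 0.55 0;-0.17 0 0 0.65 0;-0.17 0 0 0.72 0;-0.17 0 0 0.775 0;-0.17 0 0 0.775 0"}}

```text
time: 2.68
position: [0.5754, 0.1732, 0.0831]
tool_rot: [0.628, 0.778, -0.002, -0.002]
ft_force: [0.3, 0.6, 0.7]
grip_width: 0.0363
grip_force: 0.0
```

Emit:
{"method": "move_arm", "body": {"motion": "-1 0 0 0 0;-1 0 0 0 0;-1 0 0 0 0;-1 0 0 0 0;-1 0 0 0 0;-1 0 0 0 0", "newtons": 20}}

```text
time: 3.18
position: [0.5775, 0.1735, 0.0862]
tool_rot: [0.629, 0.777, 0.0, 0.0]
ft_force: [-0.3, 1.5, 0.4]
grip_width: 0.0049
grip_force: 0.0
```

```bash
python3 -c "
from h import *
p,d=snap('scene'); snap('top')
u=(290,130)
a=cv2.resize(p[120:270,260:420,::-1],None,fx=5,fy=5,interpolation=2)[:600]
cv2.imwrite('pics/s1.png',cv2.resize(a,(640,480)))
go(.577,.173,.085,12.1)
q,d2=load('top'); print(q.shape)
b=cv2.resize(q[120:210,130:250,::-1],None,fx=5,fy=5,interpolation=2)
cv2.imwrite('pics/s1.png',np.hstack([cv2.resize(a,(400,300)),cv2.resize(b,(400,300))]))
"
```

```text
shift [-0.002 -0.002  0.004] turn -0.0003 rows 0.0 | at [0.5773 0.1735 0.0859] yaw 12.0 F [-0.9  0.3  0.2] w 0.0017 t 3.28
(384, 512, 3)
```

View pics/s1.png

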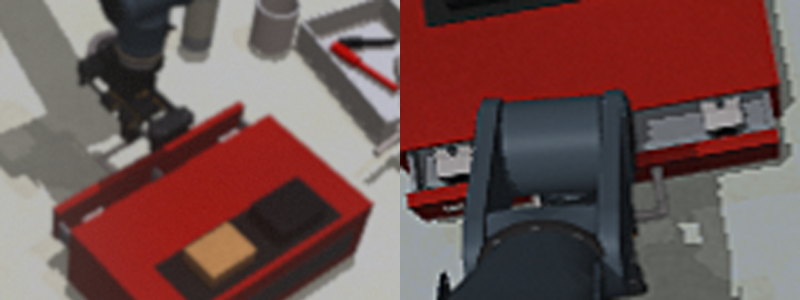

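```bash
python3 - <<'E'
from h import *
np.set_printoptions(precision=3,suppress=True)
p,d=load('top')
# now: handle right end visible?
for v in range(172,192,1): print(v,[ (p[v,u].max(), pt('top',u,v,d=d[v,u])) for u in (206,)])
crop('top',160,135,70,65,7,'h1')
ps,ds=load('scene'); crop('scene',280,150,80,60,8,'h2')
a=cv2.imread('pics/h1.png');b=cv2.imread('pics/h2.png')
cv2.imwrite('pics/h12.png',np.hstack([cv2.resize(a,(400,380)),cv2.resize(b,(400,380))]))
E
```

```text
172 [(np.uint8(87), array([0.628, 0.124, 0.093]))]
173 [(np.uint8(80), array([0.623, 0.124, 0.1  ]))]
174 [(np.uint8(77), array([0.621, 0.124, 0.096]))]
175 [(np.uint8(76), array([ 0.64 ,  0.133, -0.003]))]
176 [(np.uint8(78), array([ 0.637,  0.133, -0.005]))]
177 [(np.uint8(89), array([ 0.633,  0.133, -0.005]))]
178 [(np.uint8(88), array([ 0.63 ,  0.133, -0.003]))]
179 [(np.uint8(90), array([ 0.627,  0.133, -0.006]))]
180 [(np.uint8(86), array([ 0.623,  0.132, -0.004]))]
181 [(np.uint8(91), array([0.617, 0.132, 0.004]))]
182 [(np.uint8(77), array([ 0.616,  0.132, -0.006]))]
183 [(np.uint8(79), array([0.589, 0.122, 0.102]))]
184 [(np.uint8(79), array([0.587, 0.122, 0.098]))]
185 [(np.uint8(70), array([0.584, 0.122, 0.097]))]
186 [(np.uint8(95), array([0.6  , 0.131, 0.002]))]
187 [(np.uint8(108), array([ 0.598,  0.131, -0.006]))]
188 [(np.uint8(110), array([ 0.594,  0.131, -0.003]))]
189 [(np.uint8(109), array([ 0.59 ,  0.131, -0.002]))]
190 [(np.uint8(107), array([ 0.586,  0.13 , -0.   ]))]
191 [(np.uint8(107), array([ 0.583,  0.13 , -0.001]))]
```

View pics/h12.png

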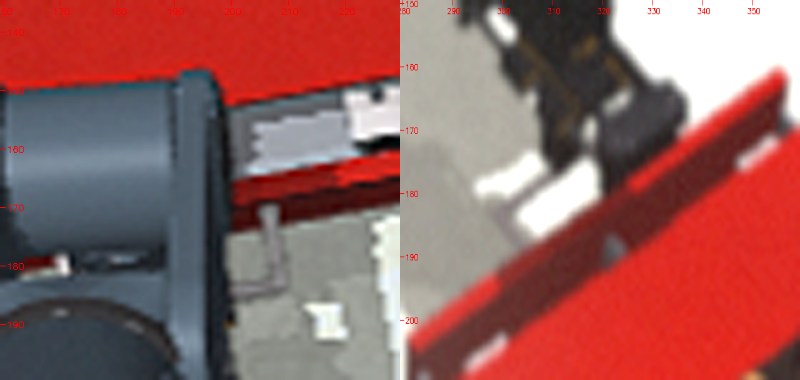

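```bash
python3 - <<'E'
from h import *
np.set_printoptions(precision=3,suppress=True)
ps,ds=load('scene'); m=robot.camera_model('scene'); A=att(m)
def proj(X): return cv2.projectPoints(np.array([X],float),cv2.Rodrigues(A.T)[0],-A.T@np.array(m['position']),m['mtx'],m['D'])[0].ravel()
y=np.array([np.cos(np.radians(12.1)),np.sin(np.radians(12.1)),0])
T=np.array([.5773,.1735,.0859])
print('tcp',proj(T),'tip',proj(T-[0,0,.008]),'fing',proj(T+.02*y),proj(T-.02*y),'bar ends',proj([.564,.23,.095]),proj([.589,.116,.095]))
for v in range(164,186,2): print(v,[pt('scene',u,v,d=ds[v,u]) for u in (302,308,312,316,320,324)])
E
```

```text
tcp [310.814 177.835] tip [310.655 179.188] fing [314.101 180.975] [307.561 174.728] bar ends [322.232 169.635] [299.079 182.88 ]
164 [array([0.429, 0.216, 0.   ]), array([0.595, 0.143, 0.195]), array([0.6  , 0.157, 0.195]), array([0.621, 0.161, 0.214]), array([0.612, 0.184, 0.194]), array([0.604, 0.207, 0.177])]
166 [array([ 0.437,  0.212, -0.002]), array([0.6  , 0.141, 0.19 ]), array([0.614, 0.15 , 0.2  ]), array([0.628, 0.158, 0.211]), array([0.636, 0.169, 0.214]), array([0.646, 0.18 , 0.219])]
168 [array([ 0.448,  0.206, -0.   ]), array([0.607, 0.138, 0.188]), array([0.621, 0.146, 0.199]), array([0.615, 0.167, 0.183]), array([0.648, 0.162, 0.218]), array([0.653, 0.176, 0.217])]
170 [array([ 0.457,  0.202, -0.002]), array([0.568, 0.162, 0.127]), array([0.622, 0.147, 0.188]), array([0.595, 0.181, 0.146]), array([0.653, 0.161, 0.213]), array([0.667, 0.168, 0.224])]
172 [array([0.473, 0.193, 0.005]), array([0.566, 0.165, 0.112]), array([0.588, 0.169, 0.132]), array([0.637, 0.155, 0.189]), array([0.662, 0.156, 0.213]), array([0.667, 0.169, 0.213])]
174 [array([ 0.478,  0.191, -0.001])
[... 385 characters left out ...]
0.587, 0.155, 0.104]), array([0.516, 0.218, 0.001]), array([0.526, 0.231, 0.005]), array([0.665, 0.157, 0.183]), array([0.664, 0.175, 0.175])]
180 [array([0.512, 0.174, 0.005]), array([ 0.514,  0.201, -0.005]), array([0.528, 0.211, 0.004]), array([0.536, 0.226, 0.006]), array([0.67 , 0.155, 0.179]), array([0.627, 0.202, 0.112])]
182 [array([0.589, 0.129, 0.094]), array([0.531, 0.192, 0.004]), array([0.536, 0.208, 0.001]), array([0.544, 0.222, 0.003]), array([0.634, 0.18 , 0.118]), array([0.639, 0.195, 0.117])]
184 [array([0.599, 0.123, 0.096]), array([0.539, 0.188, 0.002]), array([0.546, 0.202, 0.002]), array([0.634, 0.164, 0.113]), array([0.641, 0.177, 0.115]), array([0.639, 0.197, 0.104])]
```

Emit:
{"method": "move_arm", "body": {"motion": "-0.17 0 0 0 0;-0.17 0 0 0 0;-0.17 0 0 0 0;-0.17 0 0 0 0;-0.17 0 0 0 0;-0.17 0 0 0 0"}}

```text
time: 3.78
position: [0.5771, 0.1734, 0.0855]
tool_rot: [0.629, 0.777, -0.0, -0.0]
ft_force: [0.4, 0.1, -0.2]
grip_width: 0.0321
grip_force: 0.0
```

```bash
python3 - <<'E'
from h import *
np.set_printoptions(precision=3,suppress=True)
snap('scene'); go(.5768,.173,.085,12.1)
crop('scene',285,145,60,50,13,'h3',5)
E
```

```text
shift [-0.002 -0.002  0.002] turn -0.0004 rows 0.0 | at [0.577 0.173 0.086] yaw 12.0 F [0.2 0.2 0.1] w 0.0336 t 3.83
```

View pics/h3.png

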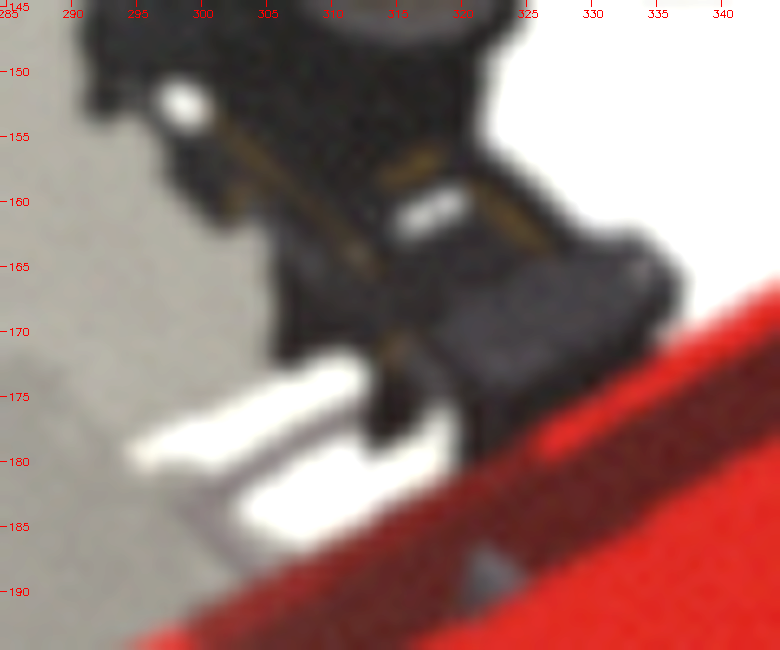

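Emit:
{"method": "move_arm", "body": {"motion": "-0.17 0 0 0.03 0;-0.17 0 0 0.06 0;-0.17 0 0 0.08 0;-0.17 0 0 0.09 0;-0.17 0 0 0.09 0"}}

```text
time: 4.25
position: [0.5765, 0.1733, 0.0665]
tool_rot: [0.629, 0.777, -0.001, -0.001]
ft_force: [0.3, 0.3, -0.7]
grip_width: 0.0361
grip_force: 0.0
```

Emit:
{"method": "move_arm", "body": {"motion": "-1 0 0 0 0;-1 0 0 0 0;-1 0 0 0 0;-1 0 0 0 0;-1 0 0 0 0;-1 0 0 0 0", "newtons": 20}}

```text
time: 4.75
position: [0.5782, 0.1737, 0.0679]
tool_rot: [0.629, 0.777, 0.001, 0.001]
ft_force: [1.8, 0.1, -0.7]
grip_width: 0.0091
grip_force: 20.0
```

Emit:
{"method": "move_arm", "body": {"motion": "-1 0 -0.05 0 0;-1 0 -0.1 0 0;-1 0 -0.16 0 0;-1 0 -0.22 0 0;-1 0 -0.28 0 0;-1 0 -0.34 0 0;-1 0 -0.4 0 0;-1 0 -0.45 0 0;-1 0 -0.5 0 0;-1 0 -0.55 0 0"}}

```text
time: 5.58
position: [0.4703, 0.1505, 0.0678]
tool_rot: [0.629, 0.777, 0.001, 0.001]
ft_force: [3.8, 0.6, -2.0]
grip_width: 0.009
grip_force: 20.0
```

Emit:
{"method": "move_arm", "body": {"motion": "-1 0 -0.025 0 0;-1 0 -0.05 0 0;-1 0 -0.075 0 0;-1 0 -0.1 0 0"}}

```text
time: 5.92
position: [0.4569, 0.1476, 0.068]
tool_rot: [0.63, 0.777, 0.006, 0.005]
ft_force: [17.6, 9.5, -19.2]
grip_width: 0.0094
grip_force: 20.0
```

Emit:
{"method": "move_arm", "body": {"motion": "-1 0 -0.02 0 0;-1 0 -0.04 0 0;-1 0 -0.05 0 0"}}

```text
time: 6.17
position: [0.4574, 0.1475, 0.0681]
tool_rot: [0.631, 0.776, 0.014, 0.011]
ft_force: [26.9, 14.3, -26.6]
grip_width: 0.0089
grip_force: 20.0
```

Emit:
{"method": "move_arm", "body": {"motion": "-1 0 0.03 0 0;-1 0 0.05 0 0;-1 0 0.06 0 0"}}

```text
time: 6.42
position: [0.4569, 0.1475, 0.068]
tool_rot: [0.629, 0.777, 0.003, 0.003]
ft_force: [4.9, 1.3, -1.3]
grip_width: 0.0092
grip_force: 20.0
```

Emit:
{"method": "move_arm", "body": {"motion": "-0.17 0 0 0 0;-0.17 0 0 0 0;-0.17 0 0 0 0;-0.17 0 0 0 0;-0.17 0 0 0 0;-0.17 0 0 0 0;-0.17 0 0 -0.1 0;-0.17 0 0 -0.3 0;-0.17 0 0 -0.5 0;-0.17 0 0 -0.7 0;-0.17 0 0 -0.9 0;-0.17 0 0 -0.9 0"}}

```text
time: 7.42
position: [0.4563, 0.1473, 0.2548]
tool_rot: [0.629, 0.777, 0.005, 0.005]
ft_force: [1.4, 0.7, 0.1]
grip_width: 0.0361
grip_force: 0.0
```

```bash
python3 - <<'E'
from h import *
go(.5342,-.278,.2,-45.2)
E
```

```text
shift [-2.161 -0.067  0.277] turn 0.3181 rows 10.5 | at [0.4563 0.1473 0.2548] yaw 12.1 F [1.4 0.7 0.1] w 0.0361 t 7.42
```

Emit:
{"method": "move_arm", "body": {"motion": "0.38 -1 0 0 0;0.38 -1 0 0 0;0.38 -1 0 0 0;0.38 -1 0 0 0;0.38 -1 0 0 0"}}

```text
time: 7.83
position: [0.4932, -0.0513, 0.2469]
tool_rot: [0.629, 0.777, -0.0, -0.0]
ft_force: [0.4, -1.1, -0.1]
grip_width: 0.0574
grip_force: 0.0
```

Emit:
{"method": "move_arm", "body": {"motion": "0.38 -1 0 0.1 0.318;0.38 -1 0 0.1 0.318;0.38 -1 0 0.1 0.318;0.38 -1 0 0.1 0.318;0.38 -1 0 0.1 0.318;0.38 -1 0 0.1 0.318;0.38 -1 0 0.1 0.318;0.38 -1 0 0.1 0.318;0.38 -1 0 0.1 0.318;0.38 -1 0 0.1 0.318"}}

```text
time: 8.67
position: [0.5346, -0.244, 0.2267]
tool_rot: [0.924, 0.382, -0.001, -0.001]
ft_force: [-0.1, -0.9, -1.5]
grip_width: 0.0596
grip_force: 0.0
```

```bash
python3 - <<'E'
from h import *
snap('top'); p,d=load('top')
crop('top',118,90,135,130,5,'drw2')
go(.535,-.277,.05,-45.4)
E
```

```text
shift [-0.116  0.119  0.885] turn 0.0021 rows 4.3 | at [ 0.5348 -0.244   0.2269] yaw -45.0 F [-0.3 -0.3 -0.1] w 0.0602 t 8.72
```

View pics/drw2.png

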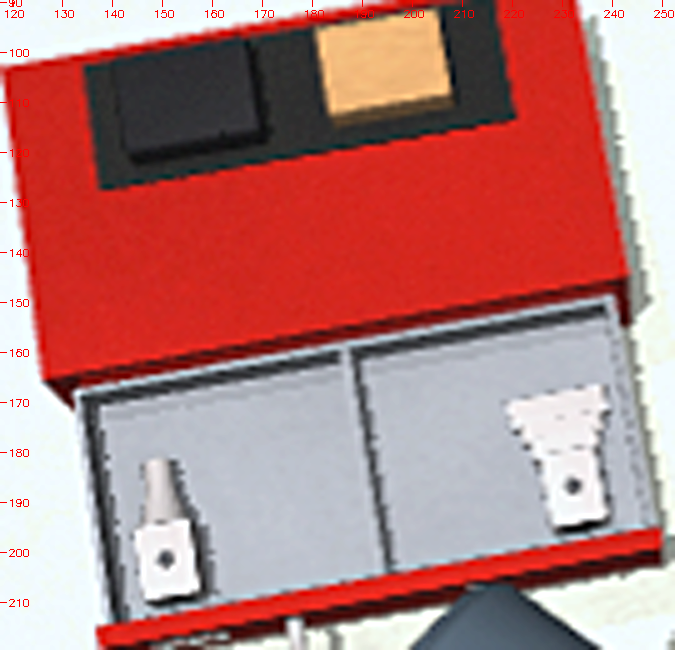

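Emit:
{"method": "move_arm", "body": {"motion": "0.38 -0.116 0.119 0 0;0.38 -0.116 0.119 0.2 0.002;0.38 -0.116 0.119 0.4 0.002;0.38 -0.116 0.119 0.6 0.002;0.38 -0.116 0.119 0.75 0.002;0.38 -0.116 0.119 0.85 0.002;0.38 -0.116 0.119 0.885 0.002;0.38 -0.116 0.119 0.885 0.002"}}

```text
time: 9.38
position: [0.5345, -0.2765, 0.0485]
tool_rot: [0.925, 0.379, -0.001, -0.002]
ft_force: [-1.4, 0.4, 0.0]
grip_width: 0.0599
grip_force: 0.0
```

```bash
python3 - <<'E'
from h import *
np.set_printoptions(precision=3,suppress=True)
p,d=snap('scene'); go(.535,-.277,.015,-45.4)
crop('scene',170,180,80,60,9,'g1')
z,e=load('top')
P=lambda u,v,z_:pt('top',u,v,z=z_)
print('wall top',P(188,158,.09),P(195,202,.09),'handle',P(177,213,.095))
e=np.load('top.npz')['d']
for u,v in [(170,185),(205,180),(150,202),(232,187),(150,212),(220,201)]: print((u,v),pt('top',u,v,d=e[v,u]))
E
```

```text
shift [-0.001 -0.003  0.176] turn -0.0005 rows 0.8 | at [ 0.536 -0.277  0.05 ] yaw -45.5 F [1.1 0.4 0.7] w 0.0599 t 9.43
wall top [0.675 0.187 0.09 ] [0.527 0.156 0.09 ] handle [0.488 0.212 0.095]
(170, 185) [0.588 0.247 0.058]
(205, 180) [0.609 0.13  0.057]
(150, 202) [0.522 0.302 0.097]
(232, 187) [0.578 0.036 0.103]
(150, 212) [0.494 0.308 0.058]
(220, 201) [0.529 0.073 0.113]
```

View pics/g1.png

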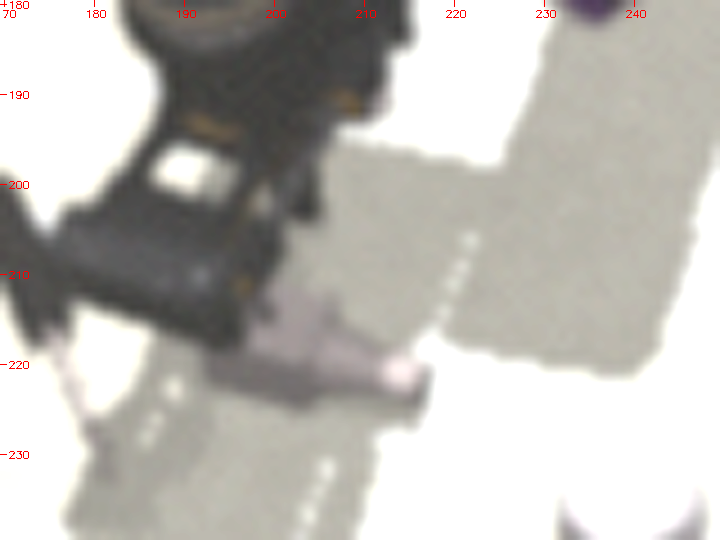

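Emit:
{"method": "move_arm", "body": {"motion": "0.38 0 0 0.04 0;0.38 0 0 0.08 0;0.38 0 0 0.11 0;0.38 0 0 0.14 0;0.38 0 0 0.16 0;0.38 0 0 0.175 0;0.38 0 0 0.175 0"}}

```text
time: 10.02
position: [0.5353, -0.2774, 0.0149]
tool_rot: [0.926, 0.378, -0.0, -0.001]
ft_force: [-0.6, 1.0, -1.3]
grip_width: 0.0598
grip_force: 0.0
```

Emit:
{"method": "move_arm", "body": {"motion": "0.38 0 0 0.01 0;0.38 0 0 0.02 0;0.38 0 0 0.03 0;0.38 0 0 0.03 0"}}

```text
time: 10.35
position: [0.5355, -0.2776, 0.0093]
tool_rot: [0.926, 0.378, -0.0, -0.0]
ft_force: [-0.0, -0.0, -0.5]
grip_width: 0.0598
grip_force: 0.0
```

Emit:
{"method": "move_arm", "body": {"motion": "0.38 0 0 0.01 0;0.38 0 0 0.02 0;0.38 0 0 0.02 0"}}

```text
time: 10.6
position: [0.5355, -0.2775, 0.0052]
tool_rot: [0.926, 0.378, -0.0, -0.0]
ft_force: [-0.5, -0.1, -0.4]
grip_width: 0.0602
grip_force: 0.0
```

Emit:
{"method": "move_arm", "body": {"motion": "0.38 0 0 0.01 0;0.38 0 0 0.02 0;0.38 0 0 0.03 0;0.38 0 0 0.03 0"}}

```text
time: 10.93
position: [0.5354, -0.2775, -0.0009]
tool_rot: [0.926, 0.378, -0.0, -0.0]
ft_force: [-0.0, 0.3, -0.8]
grip_width: 0.0599
grip_force: 0.0
```

Emit:
{"method": "move_arm", "body": {"motion": "0.38 0 0 0.01 0;0.38 0 0 0.02 0;0.38 0 0 0.02 0"}}

```text
time: 11.18
position: [0.5355, -0.2775, -0.0049]
tool_rot: [0.926, 0.378, -0.0, -0.0]
ft_force: [0.7, 0.6, -0.5]
grip_width: 0.0597
grip_force: 0.0
```

Emit:
{"method": "move_arm", "body": {"motion": "0.38 0 0 0.01 0;0.38 0 0 0.02 0;0.38 0 0 0.02 0"}}

```text
time: 11.43
position: [0.5355, -0.2775, -0.0089]
tool_rot: [0.926, 0.378, -0.0, -0.0]
ft_force: [-0.3, -0.4, 0.2]
grip_width: 0.0601
grip_force: 0.0
```

Emit:
{"method": "move_arm", "body": {"motion": "0.38 0 0 0.01 0;0.38 0 0 0.015 0;0.38 0 0 0.015 0"}}

```text
time: 11.68
position: [0.5355, -0.2776, -0.0117]
tool_rot: [0.926, 0.378, -0.0, -0.0]
ft_force: [-0.6, 0.1, 0.7]
grip_width: 0.0604
grip_force: 0.0
```

Emit:
{"method": "move_arm", "body": {"motion": "0.38 0 0 0.01 0;0.38 0 0 0.015 0;0.38 0 0 0.015 0"}}

```text
time: 11.93
position: [0.5358, -0.2778, -0.0143]
tool_rot: [0.926, 0.378, 0.0, 0.0]
ft_force: [-0.6, -0.0, 2.4]
grip_width: 0.0598
grip_force: 1.0
```

Emit:
{"method": "move_arm", "body": {"motion": "0.38 0 0 -0.02 0;0.38 0 0 -0.02 0"}}

```text
time: 12.1
position: [0.536, -0.2779, -0.0099]
tool_rot: [0.926, 0.378, 0.0, 0.0]
ft_force: [-0.0, -0.7, 0.2]
grip_width: 0.06
grip_force: 0.0
```

Emit:
{"method": "move_arm", "body": {"motion": "-1 0 0 0 0;-1 0 0 0 0;-1 0 0 0 0;-1 0 0 0 0;-1 0 0 0 0;-1 0 0 0 0", "newtons": 30}}

```text
time: 12.6
position: [0.5358, -0.2778, -0.0105]
tool_rot: [0.926, 0.378, 0.0, 0.0]
ft_force: [0.4, -1.0, 0.1]
grip_width: 0.0385
grip_force: 29.5
```

Emit:
{"method": "move_arm", "body": {"motion": "-1 0 0 -0.1 0;-1 0 0 -0.25 0;-1 0 0 -0.45 0;-1 0 0 -0.65 0;-1 0 0 -0.85 0;-1 0 0 -1 0;-1 0 0 -1 0"}}

```text
time: 13.18
position: [0.5392, -0.2801, 0.1965]
tool_rot: [0.926, 0.378, 0.003, 0.006]
ft_force: [0.7, -0.7, -2.8]
grip_width: 0.0379
grip_force: 29.5
```

```bash
python3 - <<'E'
from h import *
np.set_printoptions(precision=3,suppress=True)
go(.564,.215,.19,-77.9)
e=np.load('top.npz')['d']
print('slot twin mouth edge',pt('top',219.5,172,z=.068),'round twin block inner',pt('top',157,195,z=.094))
E
```

```text
shift [ 1.822 -1.681  0.014] turn 0.1797 rows 11.9 | at [ 0.539 -0.28   0.197] yaw -45.6 F [ 0.7 -0.7 -2.8] w 0.0379 t 13.18
slot twin mouth edge [0.636 0.081 0.068] round twin block inner [0.546 0.282 0.094]
```

Emit:
{"method": "move_arm", "body": {"motion": "-1 0.9 -0.85 0 0;-1 0.9 -0.85 0 0;-1 0.9 -0.85 0 0;-1 0.9 -0.85 0 0;-1 0.9 -0.85 0 0;-1 0.9 -0.85 0 0;-1 0.9 -0.85 0 0"}}

```text
time: 13.77
position: [0.5422, -0.0224, 0.1878]
tool_rot: [0.925, 0.381, -0.002, -0.004]
ft_force: [-0.5, -0.7, -2.3]
grip_width: 0.038
grip_force: 29.5
```

Emit:
{"method": "move_arm", "body": {"motion": "-1 0.92 -0.83 0 0.18;-1 0.92 -0.83 0 0.18;-1 0.92 -0.83 0 0.18;-1 0.92 -0.83 0 0.18;-1 0.92 -0.83 0 0.18;-1 0.92 -0.83 0 0.18;-1 0.92 -0.83 0 0.18;-1 0.92 -0.83 0 0.18;-1 0.92 -0.83 0 0.18"}}

```text
time: 14.52
position: [0.5591, 0.2172, 0.188]
tool_rot: [0.994, 0.106, -0.002, 0.001]
ft_force: [0.7, -0.6, -2.1]
grip_width: 0.0383
grip_force: 29.5
```

```bash
python3 - <<'E'
from h import *
go(.564,.215,.052,-77.9)
E
```

```text
shift [0.024 0.016 0.68 ] turn 0.0004 rows 3.3 | at [0.5591 0.2172 0.188 ] yaw -77.8 F [ 0.7 -0.6 -2.1] w 0.0383 t 14.52
```

Emit:
{"method": "move_arm", "body": {"motion": "-1 0.024 0.016 0.1 0;-1 0.024 0.016 0.25 0;-1 0.024 0.016 0.4 0;-1 0.024 0.016 0.52 0;-1 0.024 0.016 0.6 0;-1 0.024 0.016 0.65 0;-1 0.024 0.016 0.68 0;-1 0.024 0.016 0.68 0;-1 0.024 0.016 0.68 0"}}

```text
time: 15.27
position: [0.5664, 0.2143, 0.054]
tool_rot: [0.995, 0.104, 0.0, 0.0]
ft_force: [0.0, -0.9, -2.0]
grip_width: 0.0379
grip_force: 29.5
```

Emit:
{"method": "move_arm", "body": {"motion": "-1 0 0 0.008 0;-1 0 0 0.015 0;-1 0 0 0.022 0;-1 0 0 0.022 0"}}

```text
time: 15.6
position: [0.5659, 0.2151, 0.0496]
tool_rot: [0.994, 0.105, 0.0, -0.0]
ft_force: [-0.6, 0.2, -2.8]
grip_width: 0.0382
grip_force: 29.5
```

Emit:
{"method": "move_arm", "body": {"motion": "-1 0 0 0.007 0;-1 0 0 0.013 0;-1 0 0 0.013 0"}}

```text
time: 15.85
position: [0.5655, 0.215, 0.0464]
tool_rot: [0.994, 0.105, -0.0, 0.0]
ft_force: [-0.2, -0.3, -2.8]
grip_width: 0.0382
grip_force: 29.5
```

Emit:
{"method": "move_arm", "body": {"motion": "-1 0 0 0.005 0;-1 0 0 0.008 0;-1 0 0 0.008 0"}}

```text
time: 16.1
position: [0.5658, 0.215, 0.0455]
tool_rot: [0.994, 0.105, 0.0, -0.0]
ft_force: [-1.5, 0.7, 1.4]
grip_width: 0.0379
grip_force: 29.5
```

Emit:
{"method": "move_arm", "body": {"motion": "0.15 0 0 0 0;0.15 0 0 0 0;0.15 0 0 0 0;0.15 0 0 0 0;0.15 0 0 -0.05 0;0.15 0 0 -0.15 0;0.15 0 0 -0.3 0;0.15 0 0 -0.5 0;0.15 0 0 -0.7 0;0.15 0 0 -0.75 0;0.15 0 0 -0.75 0"}}

```text
time: 17.02
position: [0.5688, 0.2156, 0.2002]
tool_rot: [0.994, 0.105, 0.005, -0.0]
ft_force: [-0.4, 0.6, -0.3]
grip_width: 0.0502
grip_force: 0.0
```

```bash
python3 - <<'E'
from h import *
go(.4945,-.4305,.19,32.5)
E
```

```text
shift [-1.038  3.082  0.041] turn -0.6136 rows 15.6 | at [0.5688 0.2156 0.2002] yaw -78.0 F [-0.4  0.6 -0.3] w 0.0502 t 17.02
```

Emit:
{"method": "move_arm", "body": {"motion": "0.38 -0.35 1 0 0;0.38 -0.35 1 0 0;0.38 -0.35 1 0 0;0.38 -0.35 1 0 0;0.38 -0.35 1 0 0;0.38 -0.35 1 0 0"}}

```text
time: 17.52
position: [0.5372, -0.0013, 0.1934]
tool_rot: [0.995, 0.102, -0.002, 0.001]
ft_force: [0.2, 0.7, 0.1]
grip_width: 0.0598
grip_force: 0.0
```

Emit:
{"method": "move_arm", "body": {"motion": "0.38 -0.35 1 0 0;0.38 -0.35 1 0 0;0.38 -0.35 1 0 0;0.38 -0.35 1 0 0;0.38 -0.35 1 0 0;0.38 -0.35 1 0 0"}}

```text
time: 18.02
position: [0.5116, -0.2121, 0.1938]
tool_rot: [0.995, 0.102, -0.0, 0.002]
ft_force: [1.2, -0.6, -0.3]
grip_width: 0.0598
grip_force: 0.0
```

Emit:
{"method": "move_arm", "body": {"motion": "0.38 -0.33 1 0 0.383;0.38 -0.33 1 0 0.383;0.38 -0.33 1 0 0.383;0.38 -0.33 1 0 0.383;0.38 -0.33 1 0 0.383;0.38 -0.33 1 0 0.383;0.38 -0.33 1 0 0.383;0.38 -0.33 1 0 0.383;0.38 -0.33 1 0 0.383;0.38 -0.33 1 0 0.383;0.38 -0.33 1 0 0.383;0.38 -0.33 1 0 0.383"}}

```text
time: 19.02
position: [0.4891, -0.4136, 0.1936]
tool_rot: [0.88, -0.475, -0.001, -0.001]
ft_force: [-0.4, -0.3, -0.3]
grip_width: 0.0599
grip_force: 0.0
```

```bash
python3 - <<'E'
from h import *
go(.4945,-.4305,-.004,-147)
snap('top'); crop('top',118,90,135,130,5,'drw3')
E
```

```text
shift [0.088 0.024 0.988] turn 0.0013 rows 4.8 | at [ 0.4891 -0.4136  0.1936] yaw -146.8 F [-0.4 -0.3 -0.3] w 0.0599 t 19.02
```

View pics/drw3.png

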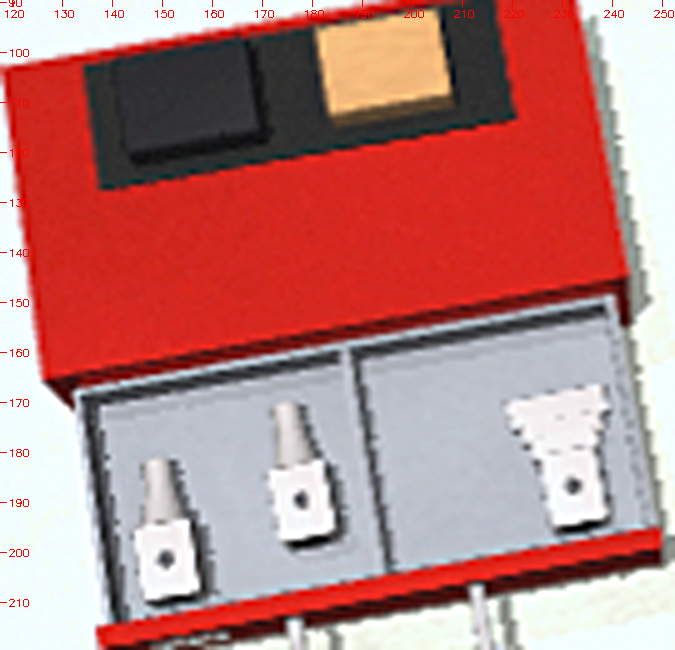

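The round nozzle (block at 178,189) lies flat beside its twin in the left bay. The drawer's front edge is where it was, and the slot twin is in the right bay at (231,185). Now I'll pick up the steel slot nozzle.

Emit:
{"method": "move_arm", "body": {"motion": "0.38 0.088 0.024 0.1 0.001;0.38 0.088 0.024 0.3 0.001;0.38 0.088 0.024 0.5 0.001;0.38 0.088 0.024 0.7 0.001;0.38 0.088 0.024 0.82 0.001;0.38 0.088 0.024 0.9 0.001;0.38 0.088 0.024 0.95 0.001;0.38 0.088 0.024 0.98 0.001;0.38 0.088 0.024 0.988 0.001;0.38 0.088 0.024 0.988 0.001"}}

```text
time: 19.9
position: [0.4954, -0.4325, -0.0022]
tool_rot: [0.879, -0.478, 0.0, 0.0]
ft_force: [-0.4, -0.2, 0.4]
grip_width: 0.06
grip_force: 0.0
```

Emit:
{"method": "move_arm", "body": {"motion": "0.38 0 0 0.01 0;0.38 0 0 0.02 0;0.38 0 0 0.028 0;0.38 0 0 0.028 0"}}

```text
time: 20.23
position: [0.4951, -0.4323, -0.0079]
tool_rot: [0.878, -0.478, 0.0, 0.0]
ft_force: [0.2, 0.4, 0.4]
grip_width: 0.0598
grip_force: 0.0
```

Emit:
{"method": "move_arm", "body": {"motion": "-1 0 0 0 0;-1 0 0 0 0;-1 0 0 0 0;-1 0 0 0 0;-1 0 0 0 0;-1 0 0 0 0", "newtons": 30}}

```text
time: 20.73
position: [0.4952, -0.4322, -0.0081]
tool_rot: [0.878, -0.478, 0.0, -0.0]
ft_force: [0.2, 1.2, 0.5]
grip_width: 0.0377
grip_force: 29.9
```

Emit:
{"method": "move_arm", "body": {"motion": "-1 0 0 -0.1 0;-1 0 0 -0.25 0;-1 0 0 -0.45 0;-1 0 0 -0.65 0;-1 0 0 -0.85 0;-1 0 0 -1 0;-1 0 0 -1 0;-1 0 0 -1 0"}}

```text
time: 21.4
position: [0.4953, -0.4327, 0.1932]
tool_rot: [0.878, -0.478, 0.001, 0.001]
ft_force: [0.1, -0.1, -4.5]
grip_width: 0.0376
grip_force: 29.9
```

```bash
python3 - <<'E'
from h import *
go(.584,.1235,.19,-77.9)
E
```

```text
shift [-2.094 -1.884  0.01 ] turn -0.3843 rows 13.5 | at [ 0.4953 -0.4327  0.1932] yaw -147.1 F [ 0.1 -0.1 -4.5] w 0.0376 t 21.4
```

Emit:
{"method": "move_arm", "body": {"motion": "-1 -1 -0.9 0 0;-1 -1 -0.9 0 0;-1 -1 -0.9 0 0;-1 -1 -0.9 0 0;-1 -1 -0.9 0 0;-1 -1 -0.9 0 0;-1 -1 -0.9 0 0"}}

```text
time: 21.98
position: [0.5342, -0.1598, 0.1882]
tool_rot: [0.879, -0.477, -0.005, -0.001]
ft_force: [-0.2, -0.4, -2.8]
grip_width: 0.0379
grip_force: 29.9
```

Emit:
{"method": "move_arm", "body": {"motion": "-1 -1 -0.9 0 -0.384;-1 -1 -0.9 0 -0.384;-1 -1 -0.9 0 -0.384;-1 -1 -0.9 0 -0.384;-1 -1 -0.9 0 -0.384;-1 -1 -0.9 0 -0.384;-1 -1 -0.9 0 -0.384;-1 -1 -0.9 0 -0.384;-1 -1 -0.9 0 -0.384;-1 -1 -0.9 0 -0.384;-1 -1 -0.9 0 -0.384;-1 -1 -0.9 0 -0.384"}}

```text
time: 22.98
position: [0.5778, 0.0992, 0.189]
tool_rot: [0.995, 0.104, -0.003, -0.0]
ft_force: [-0.0, -0.5, -3.1]
grip_width: 0.0377
grip_force: 29.9
```

```bash
python3 - <<'E'
from h import *
go(.584,.1235,.054,-77.9)
E
```

```text
shift [ 0.059 -0.111  0.675] turn -0.0011 rows 3.3 | at [0.5778 0.0992 0.189 ] yaw -78.1 F [-0.  -0.5 -3.1] w 0.0377 t 22.98
```

Emit:
{"method": "move_arm", "body": {"motion": "-1 0.059 -0.111 0 0;-1 0.059 -0.111 0.1 0;-1 0.059 -0.111 0.25 0;-1 0.059 -0.111 0.4 0;-1 0.059 -0.111 0.52 0;-1 0.059 -0.111 0.6 0;-1 0.059 -0.111 0.65 0;-1 0.059 -0.111 0.675 0;-1 0.059 -0.111 0.675 0;-1 0.059 -0.111 0.675 0"}}

```text
time: 23.82
position: [0.5873, 0.1233, 0.0571]
tool_rot: [0.995, 0.104, 0.0, 0.0]
ft_force: [0.3, 0.3, -2.3]
grip_width: 0.038
grip_force: 29.9
```

Emit:
{"method": "move_arm", "body": {"motion": "-1 0 0 0.008 0;-1 0 0 0.015 0;-1 0 0 0.02 0;-1 0 0 0.02 0"}}

```text
time: 24.15
position: [0.587, 0.1234, 0.0532]
tool_rot: [0.994, 0.105, 0.0, 0.0]
ft_force: [-0.4, 0.2, -3.0]
grip_width: 0.0379
grip_force: 29.9
```

Emit:
{"method": "move_arm", "body": {"motion": "-1 0 0 0.005 0;-1 0 0 0.008 0;-1 0 0 0.008 0"}}

```text
time: 24.4
position: [0.5867, 0.1234, 0.0511]
tool_rot: [0.994, 0.105, -0.0, 0.0]
ft_force: [-0.3, -0.3, -3.8]
grip_width: 0.038
grip_force: 29.9
```

Emit:
{"method": "move_arm", "body": {"motion": "-1 0 0 0.005 0;-1 0 0 0.01 0;-1 0 0 0.01 0"}}

```text
time: 24.65
position: [0.5865, 0.1234, 0.0489]
tool_rot: [0.994, 0.105, -0.0, -0.0]
ft_force: [0.1, -0.2, -3.4]
grip_width: 0.0382
grip_force: 29.9
```

Emit:
{"method": "move_arm", "body": {"motion": "-1 0 0 0.004 0;-1 0 0 0.008 0;-1 0 0 0.008 0"}}

```text
time: 24.9
position: [0.5868, 0.1234, 0.0478]
tool_rot: [0.994, 0.105, 0.0, 0.0]
ft_force: [-0.6, -0.5, -0.0]
grip_width: 0.0377
grip_force: 29.9
```

Contact. Release, lift and pull back clear.

Emit:
{"method": "move_arm", "body": {"motion": "-1 0 0 0.003 0;0.15 0 0 0.003 0;0.15 0 0 0.003 0;0.15 0 0 0.003 0;0.15 0 0 0.003 0;0.15 0 0 -0.05 0;0.15 0 0 -0.15 0;0.15 0 0 -0.3 0;0.15 0 0 -0.5 0;0.15 0 0 -0.7 0;0.15 0 0 -0.8 0;0.15 0 0 -0.8 0"}}

```text
time: 25.9
position: [0.5908, 0.1236, 0.2146]
tool_rot: [0.994, 0.105, 0.007, 0.001]
ft_force: [-0.6, -0.7, 0.5]
grip_width: 0.05
grip_force: 0.0
```

Emit:
{"method": "move_arm", "body": {"motion": "0.15 0 1 0 0;0.15 0 1 0 0;0.15 0 1 0 0;0.15 0 1 0 0;0.15 0 1 0 0;0.15 0 1 0 0;0.15 0 1 0 0"}}

```text
time: 26.48
position: [0.628, -0.0742, 0.2066]
tool_rot: [0.995, 0.103, -0.001, -0.0]
ft_force: [-0.3, 0.6, -0.2]
grip_width: 0.0502
grip_force: 0.0
```

```bash
python3 - <<'E'
from h import *
p,d=snap('top'); cv2.imwrite('pics/end.png',cv2.resize(p[50:300,60:480,::-1],(800,476),interpolation=2))
E
```

```text
(no output)
```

View pics/end.png

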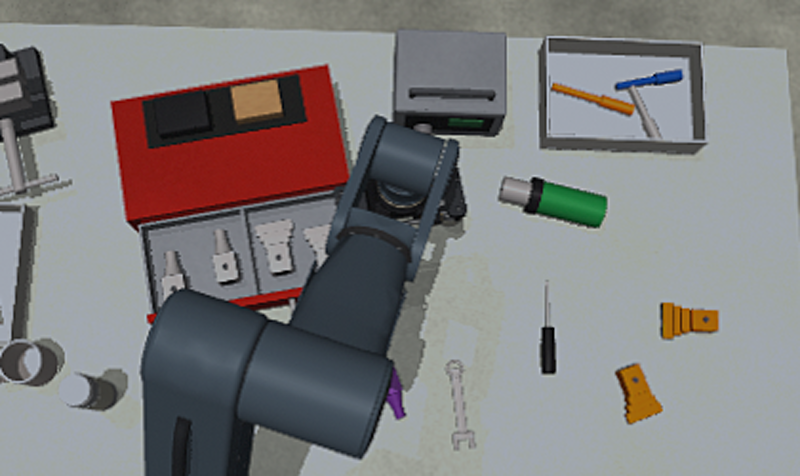

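Both nozzles lie flat in the right bays: the round one at (225,258) and the slot one at (275,248). The drawer is open, the bystanders haven't moved, and the arm is clear.

```bash
python3 -c "
from rig import robot
print(robot.hand_in())"
```

```text
the job is handed in; nothing more can be done
None
```

The job is handed in at about 26.5 s of the 72 s: I pulled the drawer open to its stop and set the round nozzle down flat in the left compartment and the slot nozzle in the right, each beside its twin; the bystanders visible in the last picture had not moved.

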